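# Hang the slotted weight on the dead-weight press

## Robot

A 6-joint arm with a two-finger parallel gripper is mounted at the origin on a cart in front of the work surface, level with it; the furniture and walls round the work are solid. World frame = base frame: x ahead of the robot, y to its left, z up, the work surface at z = 0. Lengths are in m, angles in rad, forces in N, time in s.
With the tool pointing down it reaches from about 0.275 to 0.725 m from the base axis. Payload 15.9 kg.
Tool frame: the origin (TCP) lies between the finger pads; the fingertips stand 14 mm ahead of it and the grasp point (between the pads) lies 5 mm behind it; z points along the fingers, x is the direction in which the jaws open and shut, and the axes are right-handed (so a half turn about z gives the same grasp; the last joint's range is limited). The gripper opens to 85 mm and grips with 20 to 120 N. Pads are 22 mm wide; open, the fingers measure 114 mm over their backs; the gripper's body (76 mm by 85 mm) begins 54 mm behind the grasp point. The pads swing forward as they close: fully open they stand 13 mm farther back than shut.
Start: joints at [1.117, 0.213, -0.034, 1.323, 0, 1.571], TCP at [0.219, 0.449, 0.245] pointing down, gripper open.
Joint ranges: [-2.98, 2.98], [-0.74, 1.72], [-1.14, 1.35], [-2.1, 2.04], [-1.57, 1.44], [-3.14, 3.14]. Speed limits (rad/s): [1.89, 1.89, 2.39, 2.57, 3.14, 3.14].

## Interface

Orientations are given as a unit quaternion [x, y, z, w].
In Python, from bench import status, viewer, hand_in gives the robot as it stands.
- The arm moves only by the tool move_arm, never from a script. Its argument "rows" is one flat list of numbers, 7 for each row, row after row: the shift along the tool's x, y, z scaled (see below), then the turn, a rotation vector about the tool's x, y, z scaled (see below), then the opening, from -1 (shut) to 1 (fully open). A call has 1 to 10 rows; each row is the pose to reach, as a shift and turn from the pose commanded when the call began, along the tool's axes at that moment, turning the shorter way round; what a row does not reach only later rows make up. The controller multiplies each number of a shift by 0.15 m and each number of a turn by 180 degrees. A row lasts 1/10 s, in which the tool goes at most 50 mm and 8.59 degrees, less where a joint would pass 70% of its speed; a pose out of reach is approached as far as the arm can. A call with a number of a shift or a turn outside -1 to 1 is refused whole. A call with a gripper value outside its range is refused whole. The fingers move at their own pace and stop on an object; "force" is the grip in N (left out, the last holds). Time passes only in rows, so rows that repeat a pose let the fingers close. It gives the time, the measured TCP pose, the force and the opening at its end, in the units of the state.
- status.state(): the state, without advancing time (a new reading comes with each control period).
- viewer.grab_frame(name): name is "scene" or "top" or "wrist"; returns a dict with "frame" (384x512x3 uint8, red, green, blue), "fovy" (degrees; the focal length in pixels is half the picture's height over the tangent of half this angle, whatever the lens; pixels are square), "cx", "cy" (the principal point, pixels), "view" (4x4, takes a point from world to camera coordinates). Camera axes: x right, y up, looking along -z (the intrinsics and any distortion apply to the point x, -y, -z); pixel columns grow to the right and rows downward; lengths in m; the calibration is good to about 2 mm. A picture is of the moment at which its call begins. There is no depth.
- hand_in(): hands the job in, once; it reports no verdict.
The state is a dict: "clock": time; "joint_pos": joint angles; "qvel": joint speeds; "tau": joint torques, N m; "tool_pos": TCP position; "tcp_rot": TCP orientation; "force": force on the tool from outside, world axes, zero at the start; "wrist_torque": the same for the moment, N m; "opening": opening from 0.0 (shut) to 1.0 (fully open).
Only numpy, scipy, OpenCV 4.12 (cv2) and the standard library are available. Lean on these libraries where they do the work, as an engineer would, in place of code of your own. Each camera call takes 0.05 s, during which the arm holds its last target. There are 200 camera calls.

## Task

Load the dead-weight lever press so that it holds the lens barrel while the bond sets. Slide the red slotted weight along its ledge, without lifting it, over the low bead and with its slot over the upright stud under the end of the lever, and push it gently fully home, until it drops off the ledge, hangs level on the stud's button and the lever's rubber foot presses on the barrel. Do not ram the stud, and leave the other things on the bench alone.

Things in the scene. Friction and masses are not known exactly. Their poses are not given: they have to be found in the camera images.
- press: Fixed grey lever press, base 320 x 130 x 12 mm. Origin on the bench right under the stud's axis; +x runs from the stud along the lever to its pivot, away from the ledge; z up. Steel lever bar 22 mm wide above the x axis, 112 to 132 mm high, from x = -15 mm to the pivot at x = 160 mm; the foot presses at x = 95 mm
- ledge (a point): Middle of the inner edge of the aluminium loading ledge, a flat plate 70 mm above the bench; at press x = -24.5, y = 0, z = 70 mm, axes as the press. It spans press x = -130 to -24.5, y = -56 to 75 mm. A round retaining bead 2 mm proud crosses it at x = -34: riding over it takes 8 to 13 N, then it eases. The weight drops only once its hub is wholly past the edge: push it square (to 0.05 rad)
- guide (a point): Middle of the inner face of the dark steel side guide on the ledge's -y side, 10 mm above the ledge. The guide is 21 mm high, spans press x = -130 to -15 mm, its face at y = -47 mm looks to +y. A weight flush against it is square and its slot in line with the stud (1 mm off)
- stud_seat (a point): Centre of the top of the steel button (32 mm across, 7 mm thick) at the lower end of the stud, where the weight hangs. The stud is 10 mm across and goes up from here 43 mm to the lever's underside. With the lever up this lies on the press z axis 68.5 mm above the bench, 1.5 mm below the ledge's top; axes as the lever
- lever (a joint): Angle of the lever in rad: 0 = held up by its lifting spring, grows as the stud end sinks; about 0.027 when the foot rests on the lens barrel (stud 4.4 mm lower). Slowed by a damper (sinks within half a second). It takes about two thirds of the weight to bring it down
- weight: Red slotted cast-iron weight, about 0.9 kg. Plate 105 x 92 x 10 mm (x = -50 to 55, y = +-46, z = 12 to 22 mm) on a hub 44 x 60 x 12 mm (x, y = +-22, +-30). Slot 14 mm wide along x, open at the +x end, mouth flared to 36 mm; in the hub it ends at x = -5. Origin: underside of the hub, on the stud's axis when home. Too wide to grip: push the plate's rear or side faces (2 to 4 N slides it)
- barrel: Black lens barrel, 53 mm across, 34 mm high, standing in the press's nest under the foot (rim 3 mm). Origin at the centre of its underside, 49 mm above the bench, z up
- lens_a: Bystander: loose black lens barrel to the right of the press, 53 mm across, 34 mm high, standing on the bench; origin at the centre of its underside
- loupe: Bystander: black eye loupe standing on the bench to the right of the press, 36 mm across, 36 mm high; origin at the centre of its underside
Things that resemble listed ones, but are neither listed nor needed, are in the scene too. Of the things that look like the weight, the larger one is meant.

How it is judged:
On the way:
1. the weight stands on the ledge with its slot over the stud (x of weight in the frame of press between -0.045 and -0.006 m and z of weight in the frame of press between 0.062 and 0.075 m and y of stud_seat in the frame of weight between -0.005 and 0.005 m), for 0.1 s.
At the end, for the whole second after the job is handed in: The weight hangs at rest on the stud: its origin within 6 mm of the button's top centre, sunk at least 3.5 mm below the ledge's top, level within 0.1 rad; the lever is down (over 0.018 rad) and its foot presses on the barrel (over 3 N in all on it), which stands upright in its nest (distance between weight and stud_seat below 0.006 m and z of weight in the frame of press below 0.0665 m and angle between each of weight, barrel's own z axis and vertical below 0.1 rad and value of joint lever above 0.018 rad and contact force between press and barrel above 3 N and z of barrel in the frame of press below 0.053 m and linear speed of weight below 0.02 m/s); the robot touches nothing.
It fails at once if the weight is rammed: more than 40 N between it and the press (its own weight included) (contact force between weight and press above 40 N).
It fails at once if the weight is lifted more than 12 mm off the ledge (z of weight in the frame of press above 0.082 m).
It fails at once if the weight falls off the ledge (z of weight in the frame of press below 0.05 m).
It fails at once if a bystander (the loose lens barrel on the bench or the loupe) is moved more than 20 mm (distance of any of lens_a, loupe from where it was at the start of the episode above 0.02 m).
It also fails if it takes over 51 s, if anything falls off the work surface, if the arm or the gripper's body presses on something with over 40 N, if the wrist force passes 120 N, or if a joint passes its speed limit or range.

## Working session

There is one attempt and no reset: what is moved stays moved. The work goes in short steps, Python scripts to look and compute and a tool call to move; the robot and the scene stay as the last step left them, time stands still between calls to the robot, and variables do not carry over. Pictures are saved under pics/ and viewed, about 8 in all and at most 12, crops included, and the job is handed in when it is done.

Besides the shell and the picture viewer there is one more tool, called as a command line: name --argument value ..., lists and objects as JSON in quotes. move_arm: Moves the arm, as the interface text tells. Shifts and turns lie within -1 to 1; 1 stands for 0.15 m of shift or 180 degrees of turn. Its arguments: {"type":"object","properties":{"rows":{"type":"array","items":{"type":"number"}},"force":{"type":"number"}},"required":["rows"]}

```bash
mkdir -p pics && ls && python3 - <<'E'
from bench import status, viewer
import cv2, numpy as np, pickle
print(status.state())
fs={}
for n in ("scene","top"):
    f=viewer.grab_frame(n); fs[n]=f
    print(n,f['fovy'],f['cx'],f['cy'],np.round(f['view'],4).tolist(),[k for k in f])
pickle.dump(fs,open('f0.pkl','wb'))
cv2.imwrite('pics/a.png',cv2.resize(np.vstack([fs[n]['frame'] for n in fs])[:,:,::-1],None,fx=1,fy=1)[:,:] if 0 else np.hstack([cv2.resize(fs[n]['frame'],(400,300)) for n in fs])[:,:,::-1])
cv2.imwrite('pics/top.png',cv2.resize(fs['top']['frame'],(800,600))[:,:,::-1])
E
```

```text
pics
{'clock': 0.0, 'joint_pos': array([ 1.11696981e+00,  2.13368939e-01, -3.50256639e-02,  1.32353053e+00,
       -3.15023805e-05,  1.57080692e+00]), 'qvel': array([-1.27584731e-03, -3.99057598e-04,  4.17474044e-04, -2.44689396e-05,
        1.17988362e-06,  4.90364669e-04]), 'tau': array([-6.73748400e-04, -6.86147332e+01,  4.87122953e+01,  1.70926511e-02,
        1.37971774e-04,  1.93142961e-05]), 'tool_pos': array([0.21907068, 0.44909315, 0.24482305]), 'tcp_rot': array([ 8.48061603e-01,  5.29897348e-01, -4.70299544e-04,  3.12439145e-04]), 'force': array([ 0.5782652 ,  0.08678805, -0.11979111]), 'wrist_torque': array([0.00885672, 0.0325265 , 0.00080606]), 'opening': 1.0028622975302148}
scene 56.47073847475648 254.33906616881512 192.1343374396988 [[0.8643, -0.5028, 0.0078, -0.5565], [0.2354, 0.4183, 0.8773, -0.2083], [-0.4444, -0.7564, 0.4799, -0.6679], [0.0, 0.0, 0.0, 1.0]] ['frame', 'fovy', 'cx', 'cy', 'view']
top 45.74632571434058 255.8307494385989 181.30034546607803 [[0.0052, -1.0, -0.0017, -0.0298], [0.991, 0.005, 0.1341, -0.6216], [-0.1341, -0.0024, 0.991, -1.2237], [0.0, 0.0, 0.0, 1.0]] ['frame', 'fovy', 'cx', 'cy', 'view']
```

View pics/top.png

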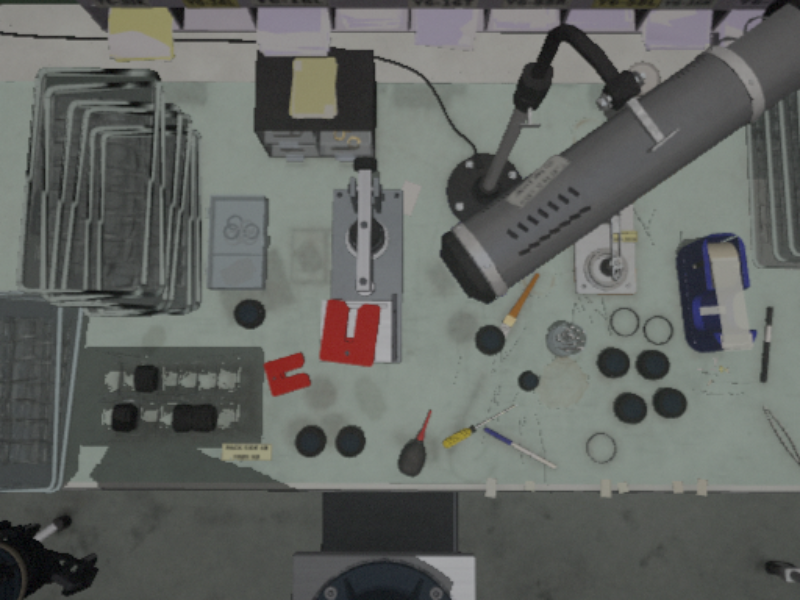

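View pics/a.png

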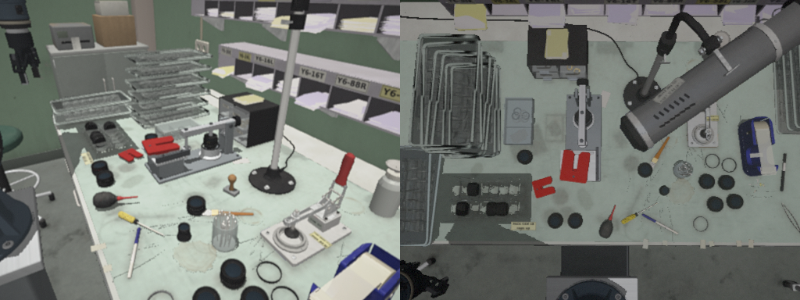

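Candidates for the weight (800x600 top view): a large red slotted plate at (350,333) on the press ledge, and a small red slotted plate at (288,374) on the bench. I choose the larger one on the ledge. Its slot opens up-image (world +x), and the guide is on the right (world -y). Next I measure it and check it in a crop.

```bash
cat > h.py <<'E'
import numpy as np, cv2
def ray(f,u,v,z):
    V=f['view'];R=V[:3,:3];o=-R.T@V[:3,3];fl=f['frame'].shape[0]/2/np.tan(np.radians(f['fovy'])/2)
    d=R.T@np.array([(u-f['cx'])/fl,-(v-f['cy'])/fl,-1.]);return (o+d*(z-o[2])/d[2])
def proj(f,p):
    V=f['view'];c=V[:3,:3]@np.asarray(p,float)+V[:3,3];fl=f['frame'].shape[0]/2/np.tan(np.radians(f['fovy'])/2)
    return np.array([f['cx']+fl*c[0]/-c[2],f['cy']-fl*c[1]/-c[2]])
def red(f):
    a=f['frame'].astype(int);m=((a[...,0]>90)&(a[...,0]>2.2*a[...,1])&(a[...,0]>2.2*a[...,2])).astype(np.uint8)
    cs=cv2.findContours(m,cv2.RETR_EXTERNAL,cv2.CHAIN_APPROX_NONE)[0]
    return sorted(cs,key=cv2.contourArea)[::-1]
E
python3 - <<'E'
import pickle; from h import *
f=pickle.load(open('f0.pkl','rb'))['top']
for c in red(f)[:2]:
    print(cv2.contourArea(c))
    w=np.array([ray(f,u,v,.092)[:2] for u,v in c[:,0]],np.float32)
    r=cv2.minAreaRect(w);print('rect',r)
    for p in cv2.approxPolyDP(w.reshape(-1,1,2),.004,True)[:,0]: print(np.round(p,4))
im=f['frame'][110:250,160:280]
cv2.imwrite('pics/c.png',cv2.resize(im,None,fx=5,fy=4.285 if 0 else 4.2)[:,:,::-1])
cv2.imwrite('pics/c.png',cv2.resize(im,None,fx=4,fy=4,interpolation=cv2.INTER_CUBIC)[:,:,::-1])
# grey levels along rows through ledge
for v in (205,215,225): print(v,f['frame'][v,195:265].mean(1).astype(int).tolist())
E
```

```text
1066.5
rect ((0.5313075184822083, 0.05768492445349693), (0.08950453996658325, 0.10266763716936111), 82.82733154296875)
[0.5857 0.095 ]
[0.4876 0.1064]
[0.4776 0.022 ]
[0.5754 0.0098]
[0.5779 0.0337]
[0.5699 0.0443]
[0.5327 0.0464]
[0.5194 0.0542]
[0.5246 0.0675]
[0.5751 0.0629]
[0.5831 0.0684]
421.0
rect ((0.46101564168930054, 0.16283240914344788), (0.056499022990465164, 0.0659991204738617), 17.42655372619629)
[0.4953 0.1408]
[0.4767 0.2009]
[0.4274 0.1836]
[0.4432 0.1264]
[0.4562 0.1267]
[0.4614 0.1347]
[0.4534 0.1608]
[0.4586 0.1688]
[0.4664 0.1664]
[0.477  0.1377]
205 [138, 136, 137, 137, 138, 136, 137, 136, 135, 133, 150, 162, 127, 77, 73, 71, 72, 72, 72, 71, 69, 69, 69, 72, 71, 72, 71, 90, 149, 167, 167, 166, 128, 81, 72, 69, 76, 69, 71, 72, 73, 73, 71, 74, 74, 73, 74, 83, 151, 168, 169, 168, 168, 168, 167, 128, 83, 76, 65, 104, 118, 107, 126, 133, 132, 131, 133, 132, 131, 133]
215 [133, 136, 135, 137, 137, 138, 138, 138, 135, 132, 140, 109, 72, 72, 74, 73, 71, 73, 73, 72, 72, 70, 72, 69, 72, 64, 67, 137, 154, 154, 154, 116, 71, 74, 71, 73, 74, 73, 73, 73, 73, 73, 73, 75, 73, 72, 144, 163, 164, 163, 162, 162, 162, 161, 165, 120, 75, 73, 62, 103, 118, 107, 125, 133, 134, 133, 136, 136, 135, 136]
225 [136, 137, 138, 140, 137, 138, 140, 138, 138, 109, 79, 72, 74, 70, 74, 71, 71, 73, 74, 73, 74, 67, 73, 73, 73, 74, 75, 77, 80, 73, 70, 73, 75, 70, 73, 72, 75, 72, 75, 74, 75, 75, 72, 74, 70, 148, 166, 165, 166, 167, 166, 166, 167, 167, 167, 125, 78, 76, 63, 102, 119, 102, 123, 134, 132, 127, 124, 125, 125, 128]
```

View pics/c.png

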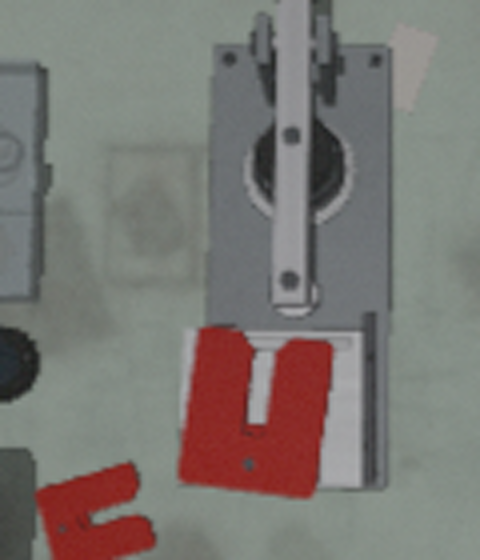

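The crop shows the larger plate on the ledge, turned about 7° clockwise. The guide face is at crop x≈365, the ledge's inner edge at crop y≈330, and the small look-alike is at the lower left.

```bash
python3 - <<'E'
import pickle; from h import *
f=pickle.load(open('f0.pkl','rb'))['top']
c=lambda x,y,z:ray(f,160+(x+.5)/4-.5,110+(y+.5)/4-.5,z).round(4)
print('guide bottom/top inner',c(363,340,.07),c(363,485,.07),c(365,315,.091),c(365,485,.091))
print('ledge edge',c(215,330,.07),c(355,332,.07),'rear',c(180,486,.07),c(330,488,.07))
print('lever tip L,R',c(273,305,.132),c(309,303,.132),'near pivot',c(277,60,.132),c(312,60,.132))
print('base',c(207,320,.012),c(214,45,.012),c(391,45,.012))
g=f['frame']
# lever tip/side edges
for v in (150,165,180): print(v,g[v,220:245].mean(1).astype(int).tolist())
print(g[180:200,246].mean(1).astype(int).tolist(), g[180:200,212].mean(1).astype(int).tolist())
E
```

```text
guide bottom/top inner [ 0.5815 -0.0121  0.07  ] [ 0.4839 -0.0128  0.07  ] [ 0.596  -0.0137  0.091 ] [ 0.4834 -0.0144  0.091 ]
ledge edge [0.5878 0.0882 0.07  ] [ 0.5869 -0.0067  0.07  ] rear [0.4826 0.1097 0.07  ] [0.4818 0.0093 0.07  ]
lever tip L,R [0.5973 0.0451 0.132 ] [0.5987 0.0219 0.132 ] near pivot [0.7594 0.0447 0.132 ] [0.7595 0.0217 0.132 ]
base [0.6013 0.0996 0.012 ] [0.802  0.0982 0.012 ] [ 0.8026 -0.0301  0.012 ]
150 [111, 130, 124, 79, 40, 41, 47, 40, 67, 133, 152, 150, 148, 149, 150, 150, 127, 76, 43, 44, 44, 45, 41, 42, 48]
165 [111, 112, 111, 114, 112, 111, 113, 112, 129, 146, 153, 154, 150, 151, 152, 154, 113, 81, 86, 139, 125, 96, 106, 112, 113]
180 [111, 112, 112, 111, 113, 114, 113, 99, 138, 134, 94, 73, 73, 74, 98, 144, 107, 81, 78, 101, 116, 115, 117, 116, 114]
[116, 116, 115, 117, 116, 115, 115, 116, 116, 118, 115, 110, 101, 160, 139, 146, 151, 151, 166, 164] [104, 106, 108, 109, 107, 106, 107, 107, 109, 109, 106, 92, 69, 69, 72, 73, 74, 72, 69, 72]
```

move_arm --rows '[-0.313,0.925,0.1,0,0,0.3556,0,-0.313,0.925,0.1,0,0,0.3556,0,-0.313,0.925,0.1,0,0,0.3556,0,-0.313,0.925,0.1,0,0,0.3556,0,-0.313,0.925,0.1,0,0,0.3556,0,-0.313,0.925,0.1,0,0,0.3556,0,-0.313,0.925,0.1,0,0,0.3556,0,-0.313,0.925,0.1,0,0,0.3556,0]'

```text
clock: 0.9
tool_pos: [0.3232, 0.3462, 0.23]
tcp_rot: [1.0, -0.003, -0.0, 0.0]
force: [0.3, 0.8, 0.1]
opening: 0.5
```

move_arm --rows '[0.693,0.687,0.1,0,0,0,0,0.693,0.687,0.1,0,0,0,0,0.693,0.687,0.1,0,0,0,0,0.693,0.687,0.1,0,0,0,0]'

```text
clock: 1.3
tool_pos: [0.4298, 0.2396, 0.2143]
tcp_rot: [1.0, -0.003, -0.0, 0.001]
force: [-0.1, 0.3, -0.5]
opening: 0.497
```

move_arm --rows '[0.693,0.687,0.1,0,0,0,0,0.693,0.687,0.1,0,0,0,0,0.693,0.687,0.1,0,0,0,0,0.693,0.687,0.1,0,0,0,0,0.693,0.687,0.1,0,0,0,0]'

```text
clock: 1.8
tool_pos: [0.5311, 0.1397, 0.1997]
tcp_rot: [1.0, -0.001, -0.001, 0.0]
force: [-1.1, -0.8, -0.0]
opening: 0.501
```

move_arm --rows '[0,0,0.5,0,0,0,0,0,0,0.5,0,0,0,0,0,0,0.5,0,0,0,0,0,0,0.5,0,0,0,0,0,0,0.5,0,0,0,0]'

```text
clock: 2.3
tool_pos: [0.5319, 0.141, 0.1273]
tcp_rot: [1.0, 0.0, 0.001, -0.0]
force: [-0.3, 0.0, 0.2]
opening: 0.499
```

```bash
cat > snap.py <<'E'
import sys,pickle
from bench import status, viewer
from h import *
n=sys.argv[1]; fs={k:viewer.grab_frame(k) for k in ("scene","wrist","top")}
pickle.dump(fs,open(n+'.pkl','wb'))
s=status.state(); print(s['clock'],s['tool_pos'].round(4),s['force'].round(1),s['joint_pos'].round(3))
p=proj(fs['scene'],[.56,.06,.09]).astype(int); x,y=max(p[0]-90,0),max(p[1]-90,0)
a=cv2.resize(fs['scene']['frame'][y:y+150,x:x+200],(400,300)); b=cv2.resize(fs['wrist']['frame'],(400,300))
a=cv2.resize(fs['scene']['frame'][y:y+150,x:x+150],(400,400)); b=cv2.resize(fs['wrist']['frame'],(400,300)); b=np.vstack([b,np.zeros((100,400,3),np.uint8)])
cv2.imwrite('pics/'+n+'.png',np.hstack([a,b])[:,:,::-1])
E
python3 snap.py s1
```

```text
2.45 [0.5318 0.1406 0.1267] [-0.2 -0.1 -0.8] [ 0.258  0.363 -0.137  1.069  0.     1.829]
```

View pics/s1.png

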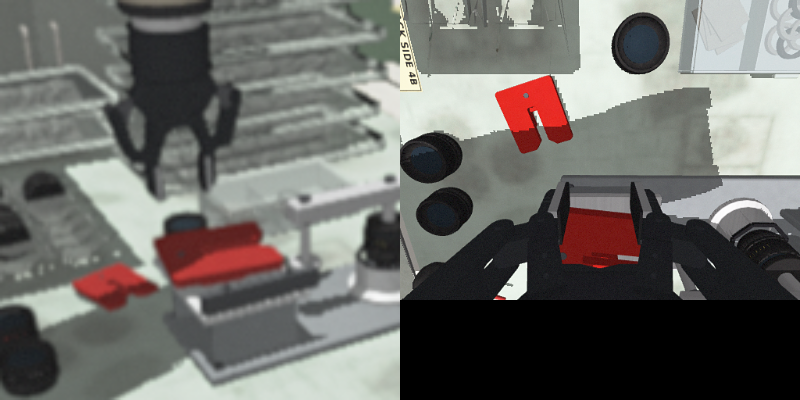

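```bash
python3 - <<'E'
import pickle; from h import *
f=pickle.load(open('s1.pkl','rb'))['scene']
p=proj(f,[.56,.06,.09]).astype(int);x,y=max(p[0]-90,0),max(p[1]-90,0);print(x,y,x)
for q in ([.5018,.1406,z] for z in (.11,.115,.12,.127)): print('L',(proj(f,q)-[x,y])*2.667)
for q in ([.5618,.1406,z] for z in (.11,.115,.12,.127)): print('R',(proj(f,q)-[x,y])*2.667)
E
```

```text
124 91 124
L [153.09878405 203.95757476]
L [152.64296652 199.34989953]
L [152.18482086 194.71869017]
L [151.5394716  188.19511521]
R [209.36502906 191.89430142]
R [209.06113968 187.38357497]
R [208.75574098 182.85044532]
R [208.32562567 176.46610754]
```

Fingertips are about 13 mm ahead of the TCP. I go down and make the side push toward the guide.

move_arm --rows '[0,0,0.22,0,0,0,0,0,0,0.22,0,0,0,0,0,0.12,0.22,0,0,0,0,0,0.15,0.22,0,0,0,0,0,0.18,0.22,0,0,0,0,0,0.2,0.22,0,0,0,0,0,0.22,0.22,0,0,0,0]'

```text
clock: 3.15
tool_pos: [0.5313, 0.1074, 0.0927]
tcp_rot: [1.0, 0.0, 0.0, -0.0]
force: [0.1, 3.3, 1.3]
opening: 0.499
```

move_arm --rows '[0,0.015,0,0,0,0,0,0,0.03,0,0,0,0,0,0,0.045,0,0,0,0,0,0,0.06,0,0,0,0,0]'

```text
clock: 3.55
tool_pos: [0.5312, 0.0982, 0.0923]
tcp_rot: [1.0, 0.0, -0.0, -0.0]
force: [-0.2, 2.8, 1.7]
opening: 0.501
```

move_arm --rows '[0,0.01,0,0,0,0,0,0,0.02,0,0,0,0,0,0,0.03,0,0,0,0,0,0,0.04,0,0,0,0,0]'

```text
clock: 3.95
tool_pos: [0.5312, 0.0921, 0.0923]
tcp_rot: [1.0, -0.0, -0.0, 0.0]
force: [-0.5, 3.3, 0.8]
opening: 0.501
```

move_arm --rows '[0,0.007,0,0,0,0,0,0,0.007,0,0,0,0,0]'

```text
clock: 4.15
tool_pos: [0.5313, 0.0913, 0.0923]
tcp_rot: [1.0, -0.0, 0.0, -0.0]
force: [-0.2, 4.4, -0.3]
opening: 0.5
```

move_arm --rows '[0,0.007,0,0,0,0,0,0,0.007,0,0,0,0,0]'

```text
clock: 4.35
tool_pos: [0.5314, 0.0911, 0.0924]
tcp_rot: [1.0, 0.0, 0.0, -0.001]
force: [1.1, 11.8, -1.2]
opening: 0.499
```

The guide is reached (force rose to 12 N). I back off, rise and check.

move_arm --rows '[0,-0.05,0,0,0,0,0,0,-0.2,0,0,0,0,0,0,-0.2,0,0,0,0,0,0,-0.3,-0.4,0,0,0,0,0,-0.3,-0.6,0,0,0,0,0,-0.3,-0.6,0,0,0,0,0,-0.3,-0.6,0,0,0,0]'

```text
clock: 5.05
tool_pos: [0.5316, 0.135, 0.183]
tcp_rot: [1.0, -0.0, 0.001, 0.0]
force: [-0.6, -0.3, -1.2]
opening: 0.5
```

```bash
cat > meas.py <<'E'
import sys,pickle
from bench import status, viewer
from h import *
f=viewer.grab_frame('top');pickle.dump(f,open(sys.argv[1]+'.pkl','wb'))
s=status.state();print(s['clock'],s['tool_pos'].round(4),s['tcp_rot'].round(4),s['joint_pos'].round(3))
w=np.array([ray(f,u,v,.092)[:2] for u,v in red(f)[0][:,0]],np.float32)
print(cv2.minAreaRect(w));print(cv2.approxPolyDP(w.reshape(-1,1,2),.004,True)[:,0].round(4).tolist())
cv2.imwrite('pics/'+sys.argv[1]+'.png',cv2.resize(f['frame'][110:250,160:280],None,fx=4,fy=4,interpolation=cv2.INTER_CUBIC)[:,:,::-1])
E
python3 meas.py m1
```

```text
5.1 [0.531  0.1348 0.1818] [ 1.e+00 -1.e-04 -2.e-04  3.e-04] [ 0.249  0.33  -0.039  1.202 -0.     1.82 ]
((0.5330864787101746, 0.02279093489050865), (0.10065907984972, 0.06385236978530884), 0.41584107279777527)
[[0.5831999778747559, 0.05510000139474869], [0.5195000171661377, 0.04360000044107437], [0.4984999895095825, 0.027499999850988388], [0.4828000068664551, 0.027300000190734863], [0.4830000102519989, -0.006899999920278788], [0.5835000276565552, -0.008799999952316284], [0.5834000110626221, 0.015200000256299973], [0.5726000070571899, 0.025699999183416367], [0.5353999733924866, 0.022600000724196434], [0.5248000025749207, 0.027799999341368675], [0.5248000025749207, 0.04100000113248825], [0.5726000070571899, 0.041600000113248825]]
```

View pics/m1.png

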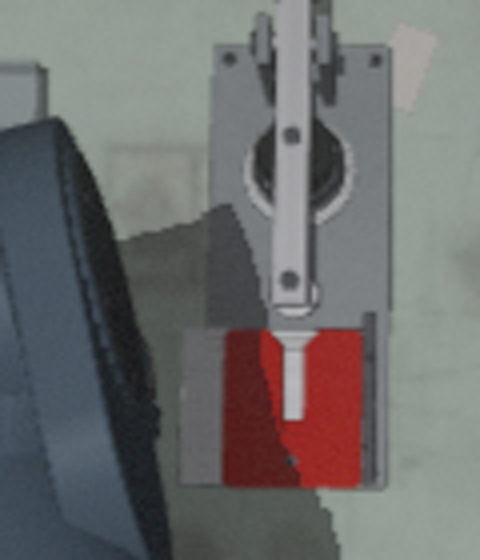

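Flush and square: the slot's centre is at y≈0.0335, in line with the stud, and the rear edge is at x≈0.482. I now turn the jaws along y and go behind the plate.

move_arm --rows '[-0.54,0.677,0,0,0,-0.25,0,-0.54,0.677,0,0,0,-0.25,0,-0.54,0.677,0,0,0,-0.25,0,-0.54,0.677,0,0,0,-0.25,0,-0.54,0.677,0,0,0,-0.25,0,-0.54,0.677,0,0,0,-0.25,0]'

```text
clock: 5.7
tool_pos: [0.4492, 0.033, 0.1811]
tcp_rot: [0.923, 0.385, -0.001, -0.0]
force: [0.0, -0.7, -0.3]
opening: 0.499
```

move_arm --rows '[0,0,0,0,0,-0.25,0,0,0,0,0,0,-0.25,0,0,0,0,0,0,-0.25,0,0,0,0,0,0,-0.25,0,0,0,0,0,0,-0.25,0,0,0,0,0,0,-0.25,0,0,0,0,0,0,-0.25,0]'

```text
clock: 6.4
tool_pos: [0.4493, 0.0333, 0.1811]
tcp_rot: [0.707, 0.707, -0.001, -0.001]
force: [-0.1, 0.5, -0.1]
opening: 0.499
```

move_arm --rows '[0,0,0.5,0,0,0,0,0,0,0.59,0,0,0,0,0,0,0.59,0,0,0,0,0,0,0.59,0,0,0,0]'

```text
clock: 6.8
tool_pos: [0.4496, 0.0334, 0.0941]
tcp_rot: [0.708, 0.707, -0.001, -0.001]
force: [0.6, -0.0, 0.7]
opening: 0.5
```

```bash
python3 -c "
from bench import status
s=status.state();print({k:s[k].round(4) for k in ('tool_pos','tcp_rot','joint_pos','force')})"
```

```text
{'tool_pos': array([0.4496, 0.0334, 0.0941]), 'tcp_rot': array([ 7.075e-01,  7.067e-01, -7.000e-04, -5.000e-04]), 'joint_pos': array([ 7.430e-02,  2.032e-01, -4.440e-01,  9.254e-01, -1.000e-04,
        7.550e-02]), 'force': array([ 0.5706, -0.0209,  0.7359])}
```

move_arm --rows '[0,0.06,0,0,0,0,0,0,0.1,0,0,0,0,0,0,0.13,0,0,0,0,0,0,0.15,0,0,0,0,0,0,0.17,0,0,0,0,0,0,0.19,0,0,0,0,0,0,0.21,0,0,0,0,0,0,0.23,0,0,0,0,0,0,0.25,0,0,0,0,0,0,0.26,0,0,0,0,0]'

```text
clock: 7.8
tool_pos: [0.4894, 0.0336, 0.0938]
tcp_rot: [0.707, 0.707, -0.0, -0.0]
force: [-3.3, 0.6, 0.7]
opening: 0.506
```

```bash
python3 meas.py m2
```

```text
7.85 [0.4896 0.0336 0.0938] [7.072e-01 7.070e-01 1.000e-04 1.000e-04] [ 0.068  0.277 -0.347  0.946 -0.     0.069]
((0.4545026421546936, 0.19231444597244263), (0.05475425720214844, 0.015779292210936546), 1.6653798818588257)
[[0.48190000653266907, 0.19050000607967377], [0.4713999927043915, 0.20069999992847443], [0.42739999294281006, 0.18359999358654022], [0.4819999933242798, 0.18520000576972961]]
```

move_arm --rows '[0,0.01,0,0,0,0,0,0,0.02,0,0,0,0,0,0,0.03,0,0,0,0,0]'

```text
clock: 8.15
tool_pos: [0.4931, 0.0336, 0.0937]
tcp_rot: [0.707, 0.707, -0.0, -0.0]
force: [-9.9, 0.4, 3.1]
opening: 0.498
```

move_arm --rows '[0,0.007,0,0,0,0,0,0,0.014,0,0,0,0,0,0,0.02,0,0,0,0,0]'

```text
clock: 8.45
tool_pos: [0.496, 0.0335, 0.0934]
tcp_rot: [0.707, 0.707, -0.001, -0.0]
force: [-3.1, 0.2, -1.4]
opening: 0.501
```

move_arm --rows '[0,0.007,0,0,0,0,0,0,0.014,0,0,0,0,0,0,0.02,0,0,0,0,0]'

```text
clock: 8.75
tool_pos: [0.4999, 0.0336, 0.0938]
tcp_rot: [0.707, 0.707, 0.0, 0.0]
force: [-1.2, -0.1, -0.8]
opening: 0.5
```

move_arm --rows '[0,0.007,0,0,0,0,0,0,0.014,0,0,0,0,0,0,0.02,0,0,0,0,0]'

```text
clock: 9.05
tool_pos: [0.5028, 0.0336, 0.0938]
tcp_rot: [0.707, 0.707, 0.0, 0.0]
force: [-3.1, 0.9, -1.1]
opening: 0.495
```

move_arm --rows '[0,0.015,0,0,0,0,0,0,0.03,0,0,0,0,0,0,0.045,0,0,0,0,0,0,0.06,0,0,0,0,0,0,0.075,0,0,0,0,0,0,0.09,0,0,0,0,0]'

```text
clock: 9.65
tool_pos: [0.5164, 0.0336, 0.0938]
tcp_rot: [0.707, 0.707, 0.0, 0.0]
force: [-3.2, 0.2, 0.8]
opening: 0.498
```

move_arm --rows '[0,0.015,0,0,0,0,0,0,0.03,0,0,0,0,0,0,0.045,0,0,0,0,0,0,0.06,0,0,0,0,0,0,0.075,0,0,0,0,0,0,0.09,0,0,0,0,0]'

```text
clock: 10.25
tool_pos: [0.5299, 0.0336, 0.0938]
tcp_rot: [0.707, 0.707, 0.0, 0.0]
force: [-2.6, 1.0, -0.7]
opening: 0.498
```

```bash
python3 snap.py s2
```

```text
10.4 [0.53   0.0336 0.0938] [ 0.9  0.4 -0.2] [ 0.063  0.353 -0.24   0.978 -0.     0.063]
```

View pics/s2.png

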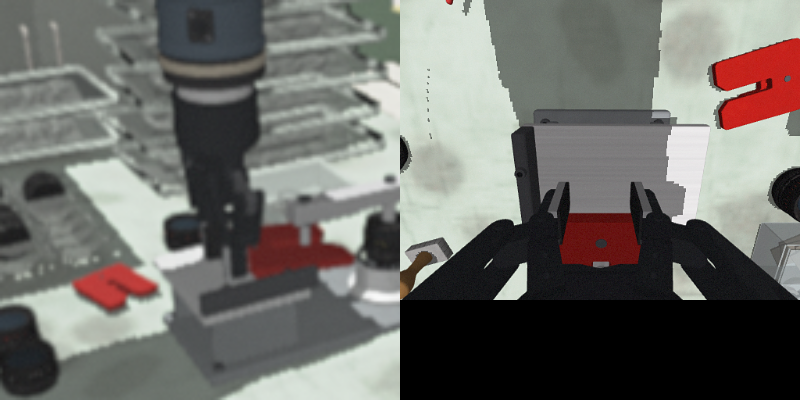

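The wrist view shows the plate's rear edge square between both fingers, and its slot under the lever. I continue gently.

move_arm --rows '[0,0.01,0,0,0,0,0,0,0.02,0,0,0,0,0,0,0.03,0,0,0,0,0,0,0.04,0,0,0,0,0,0,0.05,0,0,0,0,0,0,0.06,0,0,0,0,0,0,0.07,0,0,0,0,0,0,0.08,0,0,0,0,0]'

```text
clock: 11.2
tool_pos: [0.5418, 0.0336, 0.0938]
tcp_rot: [0.707, 0.707, -0.0, -0.0]
force: [-1.8, -0.0, -1.4]
opening: 0.497
```

move_arm --rows '[0,0.007,0,0,0,0,0,0,0.014,0,0,0,0,0,0,0.02,0,0,0,0,0]'

```text
clock: 11.5
tool_pos: [0.5447, 0.0336, 0.0938]
tcp_rot: [0.707, 0.707, -0.0, 0.0]
force: [-2.4, -0.2, -1.5]
opening: 0.501
```

move_arm --rows '[0,0.005,0,0,0,0,0,0,0.01,0,0,0,0,0]'

```text
clock: 11.7
tool_pos: [0.5462, 0.0336, 0.0938]
tcp_rot: [0.707, 0.707, 0.0, 0.0]
force: [-2.4, -0.3, -0.5]
opening: 0.499
```

move_arm --rows '[0,0.005,0,0,0,0,0,0,0.01,0,0,0,0,0]'

```text
clock: 11.9
tool_pos: [0.5479, 0.0336, 0.0939]
tcp_rot: [0.707, 0.707, 0.0, 0.0]
force: [-1.2, -0.3, -1.5]
opening: 0.5
```

move_arm --rows '[0,0.005,0,0,0,0,0,0,0.005,0,0,0,0,0]'

```text
clock: 12.1
tool_pos: [0.5485, 0.0336, 0.0938]
tcp_rot: [0.707, 0.707, 0.0, -0.0]
force: [-1.7, 0.0, -0.8]
opening: 0.495
```

move_arm --rows '[0,0.005,0,0,0,0,0,0,0.005,0,0,0,0,0]'

```text
clock: 12.3
tool_pos: [0.5493, 0.0336, 0.0938]
tcp_rot: [0.707, 0.707, 0.0, 0.0]
force: [-1.2, 1.0, -0.7]
opening: 0.498
```

move_arm --rows '[0,0.005,0,0,0,0,0,0,0.005,0,0,0,0,0]'

```text
clock: 12.5
tool_pos: [0.5501, 0.0336, 0.0939]
tcp_rot: [0.707, 0.707, 0.0, 0.0]
force: [-1.8, 0.1, -0.7]
opening: 0.499
```

move_arm --rows '[0,0.005,0,0,0,0,0,0,0.005,0,0,0,0,0]'

```text
clock: 12.7
tool_pos: [0.5508, 0.0336, 0.0938]
tcp_rot: [0.707, 0.707, 0.0, 0.0]
force: [-0.8, -0.1, -1.4]
opening: 0.501
```

move_arm --rows '[0,0.004,0,0,0,0,0,0,0.004,0,0,0,0,0]'

```text
clock: 12.9
tool_pos: [0.5513, 0.0336, 0.0938]
tcp_rot: [0.707, 0.707, 0.0, 0.0]
force: [-1.5, -0.4, -0.4]
opening: 0.499
```

```bash
python3 snap.py s3
```

```text
13.05 [0.5513 0.0336 0.0938] [-1.4 -0.1 -1.3] [ 0.061  0.393 -0.18   0.998  0.     0.061]
```

View pics/s3.png

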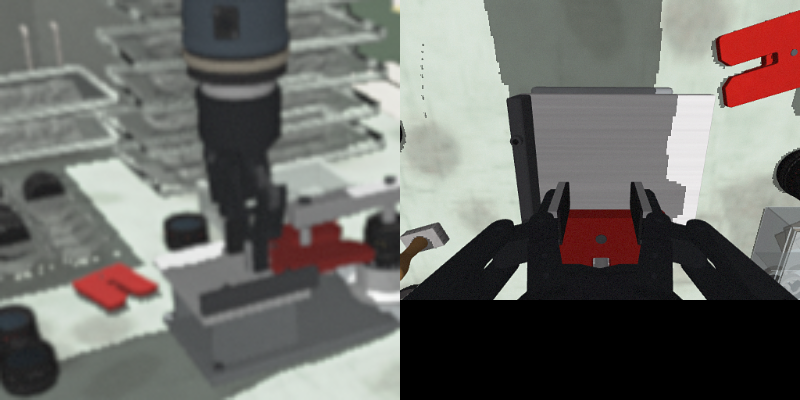

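```bash
python3 - <<'E'
import pickle; from h import *
g=lambda n:cv2.cvtColor(pickle.load(open(n+'.pkl','rb'))['scene']['frame'],cv2.COLOR_RGB2GRAY).astype(np.float32)
F=pickle.load(open('s1.pkl','rb'))['scene']
P=.612,.0335
for lab,x,z in(('bar end',.02,.122),('bar mid',.06,.122),('pivot',.15,.122)):
    u,v=proj(F,[P[0]+x,P[1],z]).astype(int)
    def w(n): return g(n)[v-9:v+10,u-7:u+8].copy()
    print(lab,u,v,[np.round(cv2.phaseCorrelate(w('s1'),w(n)),2).tolist() for n in('s2','s3')])
    q=proj(F,[P[0]+x,P[1],z-.0044*(.16-x)/.16])-proj(F,[P[0]+x,P[1],z]);print(' expected if down',q)
a,b=[cv2.resize(pickle.load(open(n+'.pkl','rb'))['scene']['frame'][130:205,200:280],None,fx=5,fy=5,interpolation=cv2.INTER_CUBIC) for n in('s2','s3')]
cv2.imwrite('pics/d.png',np.hstack([a,b])[:,:,::-1])
E
```

```text
Traceback (most recent call last):
ValueError: setting an array element with a sequence. The requested array has an inhomogeneous shape after 1 dimensions. The detected shape was (2,) + inhomogeneous part.
```

```bash
cat > lev.py <<'E'
import pickle,sys; from h import *
L=sys.argv[1:]
fr=lambda n:pickle.load(open(n+'.pkl','rb'))['scene']
g=lambda n:cv2.cvtColor(fr(n)['frame'],cv2.COLOR_RGB2GRAY).astype(np.float32)
F=fr('s1');P=.612,.0335
for lab,x,z in(('end',.02,.122),('mid',.06,.122),('pivot',.15,.122)):
    u,v=proj(F,[P[0]+x,P[1],z]).astype(int)
    w=lambda n:g(n)[v-9:v+10,u-7:u+8].copy()
    print(lab,[np.round(cv2.phaseCorrelate(w('s1'),w(n))[0],2).tolist() for n in L],'expected down',proj(F,[P[0]+x,P[1],z-.0044*(.16-x)/.16])-proj(F,[P[0]+x,P[1],z]))
cv2.imwrite('pics/d.png',np.hstack([cv2.resize(fr(n)['frame'][130:205,200:280],None,fx=5,fy=5,interpolation=cv2.INTER_CUBIC) for n in L[-2:]])[:,:,::-1])
E
python3 lev.py s2 s3
```

```text
end [[0.47, -0.38], [-28.74, 6.47]] expected down [0.00881901 1.3647811 ]
mid [[0.47, -0.1], [0.45, 0.2]] expected down [-0.01279572  0.96130062]
pivot [[0.44, -0.07], [0.47, 0.05]] expected down [-0.00508517  0.09320133]
```

View pics/d.png

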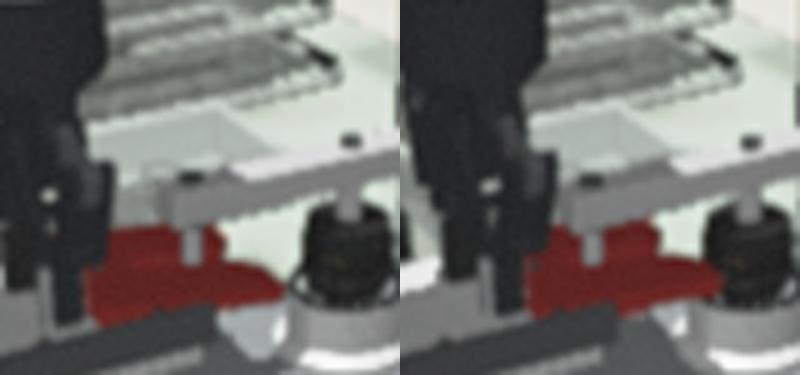

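The lever has begun to sink (≈0.3 of 1 px), so the weight is partly on the button but not yet home. I continue.

move_arm --rows '[0,0.005,0,0,0,0,0,0,0.005,0,0,0,0,0]'

```text
clock: 13.25
tool_pos: [0.552, 0.0336, 0.0938]
tcp_rot: [0.707, 0.707, -0.0, -0.0]
force: [-1.0, 0.3, -0.2]
opening: 0.498
```

move_arm --rows '[0,0.005,0,0,0,0,0,0,0.005,0,0,0,0,0]'

```text
clock: 13.45
tool_pos: [0.5528, 0.0336, 0.0938]
tcp_rot: [0.707, 0.707, -0.0, -0.0]
force: [-1.7, 0.5, 1.1]
opening: 0.501
```

move_arm --rows '[0,0.005,0,0,0,0,0,0,0.005,0,0,0,0,0]'

```text
clock: 13.65
tool_pos: [0.5535, 0.0336, 0.0938]
tcp_rot: [0.707, 0.707, -0.0, -0.0]
force: [-3.2, 0.5, 0.9]
opening: 0.503
```

move_arm --rows '[0,0.003,0,0,0,0,0,0,0.003,0,0,0,0,0,0,0.003,0,0,0,0,0]'

```text
clock: 13.95
tool_pos: [0.5539, 0.0336, 0.0938]
tcp_rot: [0.707, 0.707, -0.0, -0.0]
force: [-2.6, 0.5, 1.9]
opening: 0.5
```

move_arm --rows '[0,0.003,0,0,0,0,0,0,0.003,0,0,0,0,0,0,0.003,0,0,0,0,0]'

```text
clock: 14.25
tool_pos: [0.5545, 0.0336, 0.0938]
tcp_rot: [0.707, 0.707, 0.0, 0.0]
force: [-3.8, -0.5, 1.2]
opening: 0.503
```

```bash
python3 snap.py s4 && python3 lev.py s2 s3 s4
```

```text
14.4 [0.5544 0.0336 0.0938] [-2.9  0.4  1.8] [ 0.06   0.399 -0.171  1.001 -0.     0.061]
end [[0.47, -0.38], [-28.74, 6.47], [0.55, -3.58]] expected down [0.00881901 1.3647811 ]
mid [[0.47, -0.1], [0.45, 0.2], [0.73, 0.13]] expected down [-0.01279572  0.96130062]
pivot [[0.44, -0.07], [0.47, 0.05], [0.62, 0.0]] expected down [-0.00508517  0.09320133]
```

move_arm --rows '[0,0.004,0,0,0,0,0,0,0.004,0,0,0,0,0,0,0.004,0,0,0,0,0]'

```text
clock: 14.7
tool_pos: [0.5549, 0.0336, 0.0938]
tcp_rot: [0.707, 0.707, -0.0, -0.0]
force: [-3.4, -0.6, 1.5]
opening: 0.501
```

move_arm --rows '[0,0.004,0,0,0,0,0,0,0.004,0,0,0,0,0,0,0.004,0,0,0,0,0]'

```text
clock: 15.0
tool_pos: [0.5552, 0.0335, 0.0937]
tcp_rot: [0.707, 0.707, -0.0, -0.0]
force: [-5.5, -0.2, 2.1]
opening: 0.501
```

move_arm --rows '[0,0.003,0,0,0,0,0,0,0.003,0,0,0,0,0,0,0.003,0,0,0,0,0]'

```text
clock: 15.3
tool_pos: [0.5553, 0.0336, 0.0936]
tcp_rot: [0.707, 0.707, -0.001, -0.001]
force: [-8.8, 0.4, 3.1]
opening: 0.501
```

```bash
python3 snap.py s5 && python3 lev.py s2 s5
```

```text
15.45 [0.5553 0.0335 0.0936] [-7.4 -0.3  2.5] [ 0.06   0.402 -0.167  1.003  0.     0.06 ]
end [[0.47, -0.38], [0.94, -4.73]] expected down [0.00881901 1.3647811 ]
mid [[0.47, -0.1], [0.87, 0.11]] expected down [-0.01279572  0.96130062]
pivot [[0.44, -0.07], [0.69, 0.0]] expected down [-0.00508517  0.09320133]
```

View pics/d.png

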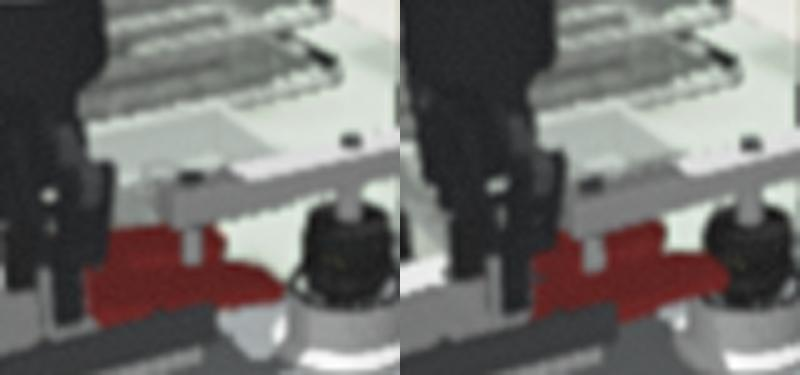

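The lever end is now about 1.4 px lower (matching 4.4 mm), and the stop force is 8 N: the weight looks home. I retreat gently and verify.

move_arm --rows '[0,-0.01,0,0,0,0,0,0,-0.03,0,0,0,0,0,0,-0.1,0,0,0,0,0,0,-0.3,0,0,0,0,0,0,-0.5,0,0,0,0,0,0,-0.5,-0.3,0,0,0,0,0,-0.5,-0.8,0,0,0,0,0,-0.5,-0.8,0,0,0,0,0,-0.5,-0.8,0,0,0,0]'

```text
clock: 16.35
tool_pos: [0.4823, 0.0337, 0.2175]
tcp_rot: [0.707, 0.707, 0.002, 0.002]
force: [0.3, 0.8, -0.2]
opening: 0.498
```

move_arm --rows '[0,-0.7,-0.3,0,0,0,0,0,-0.7,-0.3,0,0,0,0,0,-0.7,-0.3,0,0,0,0,0,-0.7,-0.3,0,0,0,0]'

```text
clock: 16.75
tool_pos: [0.3749, 0.0336, 0.2593]
tcp_rot: [0.707, 0.707, 0.001, 0.001]
force: [0.7, 0.1, -0.2]
opening: 0.501
```

```bash
python3 snap.py s6 && python3 lev.py s5 s6; python3 meas.py m6; python3 - <<'E'
import cv2,numpy as np
a=cv2.imread('pics/d.png')[:,400:];b=cv2.imread('pics/m6.png')[180:555,100:500]
h=375;b=cv2.resize(b,(int(b.shape[1]*h/b.shape[0]),h));cv2.imwrite('pics/e.png',np.hstack([a,b])[:, :800])
E
```

```text
16.9 [0.3766 0.0336 0.2581] [0.2 1.1 0.1] [ 0.089 -0.039 -0.281  1.329 -0.     0.089]
end [[0.94, -4.73], [1.04, 1.17]] expected down [0.00881901 1.3647811 ]
mid [[0.87, 0.11], [0.88, 0.06]] expected down [-0.01279572  0.96130062]
pivot [[0.69, 0.0], [0.6, 0.07]] expected down [-0.00508517  0.09320133]
16.95 [0.3766 0.0336 0.258 ] [ 7.072e-01  7.070e-01 -4.000e-04 -3.000e-04] [ 0.089 -0.039 -0.281  1.33  -0.     0.089]
((0.6171377301216125, 0.03309829905629158), (0.09988978505134583, 0.08858704566955566), 0.3989545404911041)
[[0.6668000221252441, 0.07509999722242355], [0.5670999884605408, 0.07609999924898148], [0.5674999952316284, -0.008899999782443047], [0.6618000268936157, -0.010900000110268593], [0.6672000288963318, -0.005499999970197678], [0.6671000123023987, 0.013299999758601189], [0.6615999937057495, 0.021299999207258224], [0.6021000146865845, 0.023399999365210533], [0.5993000268936157, 0.04470000043511391], [0.6047000288963318, 0.05009999871253967], [0.6642000079154968, 0.05090000107884407]]
```

View pics/e.png

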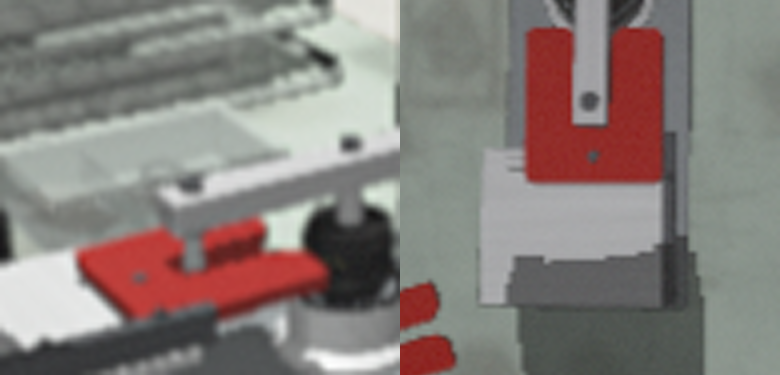

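The lever is down (~1.5 px against 1.4 expected) and the weight sits over the stud, clear of the ledge's edge. I check level and height by projecting the expected plate corners into the scene view.

```bash
python3 - <<'E'
import pickle; from h import *
fs=pickle.load(open('s6.pkl','rb'));f=fs['scene'];t=fs['top']
c=red(f);print([cv2.contourArea(k) for k in c[:3]])
for k in c[:2]: print(cv2.approxPolyDP(k,1.5,True)[:,0].tolist())
for z in(.086,.092):
  for x,y in((-.05,.046),(-.05,-.046),(.055,.046),(.055,-.046)):
    print(z,x,y,proj(f,[.6145+x,.0335+y,z]).round(1),proj(t,[.6145+x,.0335+y,z]).round(1))
k=red(t)[0][:,0];print('top bbox',k.min(0),k.max(0))
E
```

```text
[493.0, 415.0, 238.5]
[[265, 184], [263, 181], [252, 181], [251, 174], [242, 176], [242, 182], [239, 185], [235, 183], [235, 178], [232, 176], [216, 181], [225, 192], [238, 189], [246, 192], [263, 187]]
[[447, 196], [442, 199], [434, 224], [430, 230], [431, 233], [437, 236], [441, 235], [442, 227], [453, 201]]
0.086 -0.05 0.046 [213.2 179.4] [215.9 200.2]
0.086 -0.05 -0.046 [228.9 194.3] [250.4 200.3]
0.086 0.055 0.046 [248.1 171.1] [216.6 161.4]
0.086 0.055 -0.046 [265.7 184.5] [250.7 161.6]
0.092 -0.05 0.046 [213.1 177.4] [215.7 200. ]
0.092 -0.05 -0.046 [228.9 192.1] [250.4 200.1]
0.092 0.055 0.046 [248.1 169.1] [216.4 161. ]
0.092 0.055 -0.046 [265.8 182.4] [250.6 161.2]
top bbox [217 162] [250 199]
```

```bash
python3 -c "
from bench import hand_in,status
print(hand_in(),status.state()['clock'])"
```

```text
the job is handed in; nothing more can be done
the job is handed in; nothing more can be done
```

I pushed the red weight sideways flush against the guide and then slid it square along the ledge, over the bead and onto the stud. I retreated the gripper clear and handed the job in at about 17 s. Only the red weight was pushed; I didn't re-measure the other things on the bench afterwards.

**Forces:** crossing the bead peaked at about 10 N and the stop at the stud at about 9 N, as sampled at the end of each move. The highest reading was 12 N, at the guide. The reading was about zero after the retreat.

**Last checks:**
- **Lever:** its stud end is about 1.5 px lower in the scene view, against 1.4 px expected when the foot rests on the barrel. The reading from the middle of the lever bar was poor (about 0.1–0.2 px against 1.0 expected), so this rests on the lever end and what the picture shows.
- **Weight:** its plate corners match a level plate hanging on the button to about 1–3 px, and the hub is clear of the ledge.
- **Along the lever:** the weight's origin came out at x ≈ 0.615 m, about 3 mm past my first estimate of the stud. About 1.5 mm of that is the stud swinging as the lever sinks; I put the rest down to calibration.
- **Foot force:** there was no direct reading, so I inferred it from the lever being down.

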